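# Feel out the stiff push switch and reject it

### The job

Check the three push switches on the test plate by feel: press each plunger straight down until it clicks and stays down, never pushing on a plunger with more than 20 N. Only when all three are latched, take the one switch that was clearly stiffer to press than the other two and stand it upright in the empty reject tray. Leave the two good switches upright in their pockets, and do not disturb the solder reel, the bottle or the tray of circuit boards.

Things in the scene. Friction and masses are not known exactly. Their poses are not given: they have to be found in the camera images.
- pocket_right (a point): centre of the seat in the plate's right pocket (plate y = -85 mm), on the plate's top; axes as the plate's, z up. A loose push switch stands upright here (within 2 mm, 0.05 rad): black housing 36 x 36 x 40 mm high, 0.1 to 0.17 kg, round white plunger 19 mm across in the middle of its top. Plunger top 53 mm above this point when out, 45 mm when latched. The switches look alike and any may be the stiff one
- pocket_middle (a point): centre of the seat in the plate's middle pocket (plate y = 0 mm), on the plate's top; axes as the plate's, z up. A loose push switch stands upright here (within 2 mm, 0.05 rad): black housing 36 x 36 x 40 mm high, 0.1 to 0.17 kg, round white plunger 19 mm across in the middle of its top. Plunger top 53 mm above this point when out, 45 mm when latched. The switches look alike and any may be the stiff one
- pocket_left (a point): centre of the seat in the plate's left pocket (plate y = +85 mm), on the plate's top; axes as the plate's, z up. A loose push switch stands upright here (within 2 mm, 0.05 rad): black housing 36 x 36 x 40 mm high, 0.1 to 0.17 kg, round white plunger 19 mm across in the middle of its top. Plunger top 53 mm above this point when out, 45 mm when latched. The switches look alike and any may be the stiff one
- tray: the reject tray: empty open grey tray fixed to the bench, 140 x 140 mm outside, 32 mm high, walls and floor 4 mm thick, origin at the centre of its underside; to the left or the right of the plate
- plate: aluminium plate fixed to the bench, 80 (x) by 250 mm (y), 6 mm thick, origin under its centre. Three pockets in a row, grey rims 40 mm inside, 48 mm outside, 5 mm high. Plungers, pressed slowly: half the peak force at once, peak at 2 mm, fading to nothing at 5.6 mm; let go sooner, it springs back; pushed past that, it clicks over, drops by itself to a hard stop at 8 mm and stays. Peak about 4 N on two, 8 N on the stiff one
- board_tray: bystander: a like grey tray, fixed, full of green circuit boards, top about 40 mm up, on the other side of the plate from the reject tray; origin at the centre of its underside
- spool: bystander: standing reel of solder wire, 56 mm across with two flanges, 46 mm high, beyond the plate; origin at the centre of its underside
- flux: bystander: small amber bottle, 34 mm across, 65 mm high, beyond the plate; origin at the centre of its underside
There are look-alikes about, which are no part of the job. Leave any red look-alike of the tray alone.

How it is judged (in metres and radians):
On the way:
1. all three plungers are latched down while all three switches still stand in their pockets (value of joint each of plunger_good_1, plunger_stiff, plunger_good_2 above 0.0068 m and distance of each of good_1_switch_centre, stiff_switch_centre, good_2_switch_centre from where it was at the start of the episode below 0.012 m and angle between each of good_1_switch_centre, stiff_switch_centre, good_2_switch_centre's own z axis and vertical below 0.12 rad), for 0.2 s.
At the end, for the whole second after the job is handed in: All three plungers are latched down (at least 6.8 of 8 mm). The stiff switch stands at rest on the floor of the reject tray, its centre within 55 mm of the tray's centre along each side, upright within 0.1 rad. The two good switches are within 12 mm of where they began, upright within 0.12 rad (value of joint each of plunger_good_1, plunger_stiff, plunger_good_2 above 0.0068 m and distance of each of good_1_switch_centre, good_2_switch_centre from where it was at the start of the episode below 0.012 m and angle between each of good_1_switch_centre, good_2_switch_centre's own z axis and vertical below 0.12 rad and x of stiff_switch_centre in the frame of tray between -0.055 and 0.055 m and y of stiff_switch_centre in the frame of tray between -0.055 and 0.055 m and z of stiff_switch_centre in the frame of tray between 0.018 and 0.028 m and angle between stiff_switch_centre's own z axis and vertical below 0.1 rad and linear speed of stiff_switch below 0.02 m/s); the robot touches nothing.
It fails at once if more than 20 N on a plunger (contact force between anything else and plunger_good_1 above 20 N or contact force between anything else and plunger_stiff above 20 N or contact force between anything else and plunger_good_2 above 20 N).
It fails at once if the solder reel or the bottle moved more than 15 mm or the tray of circuit boards pushed with more than 10 N (distance of any of spool, flux from where it was at the start of the episode above 0.015 m or contact force between any of the arm, the fingers and board_tray above 10 N).
It also fails if it takes over 72 s, if anything falls off the work surface, if the arm or the gripper's body presses on something with over 40 N, if the wrist force passes 120 N, or if a joint passes its speed limit or range.

### The arm

A 6-joint arm with a two-finger parallel gripper is mounted at the origin on the work surface. World frame = base frame: x ahead of the robot, y to its left, z up, the work surface at z = 0. Lengths are in mm, angles in degrees, forces in N, time in s.
With the tool pointing down it reaches from about 325 to 900 mm from the base axis. Payload 6.1 kg.
Tool frame: the origin (TCP) lies midway between the tips of the shut fingers; the grasp point (between the pads) lies 19 mm behind it; z points along the fingers, y is the line along which they close (so a half turn about z gives the same grasp; the last joint's range is limited). The gripper opens to 87 mm and grips with 3 to 60 N. Pads are 19 mm wide; open, the fingers measure 117 mm over their backs; the gripper's body (75 mm by 190 mm) begins 51 mm behind the grasp point.
Start: joints at [-83.256, 12.628, 87.462, -0, 79.91, -7.225], TCP at [150.863, -606.511, 222.538] pointing down, gripper open.
Joint ranges: [-170.65, 170.65], [-52.31, 119.04], [5.05, 147.46], [-71.25, 251.25], [11.57, 151.72], [-153.62, 153.62]. Speed limits (degrees/s): [147.25, 147.25, 172.46, 180, 180, 180].

### API

Orientations are given as a 3x3 rotation matrix whose columns are the frame's x, y, z axes.
In Python, from station import get_obs, cams, env gives the robot as it stands. The module is installed in compiled form; this text tells all that it offers.
- The arm moves only by the shell command python3 -m jog 'ROWS' [OPENING] [FORCE]. ROWS is JSON, a list of rows, each a list of 6 numbers: the shift along the world's x, y, z in cm, then the turn, a rotation vector about the world's x, y, z in rad. In form: [[tx, ty, tz, ax, ay, az], ...]. A call has 1 to 8 rows; each row shifts and turns the commanded pose from where the row before left it; what a row does not reach is not made up. A row lasts 1/8 s, in which the tool goes at most 62.5 mm and 10.7 degrees, less where a joint would pass 70% of its speed; a pose out of reach is approached as far as the arm can. A call with a gripper value outside its range is refused whole. OPENING is the closure, from 0 (fully open) to 1 (shut), set as the call begins (- or left out, the last holds). The fingers move at their own pace and stop on an object; FORCE is the grip in N (left out, the last holds). Time passes only in rows, so rows that do not move let the fingers close. It gives the time, the measured TCP pose, the force, the opening and the grip force at its end, in the units of the state.
- get_obs(): the state, without advancing time (a new reading comes with each control period).
- cams.capture(name): name is "scene" or "top" or "wrist"; returns a dict with "color" (480x640x3 uint8, red, green, blue), "camera_matrix" (3x3 intrinsics, pixels), "k1" (the pictures are not rectified: a ray, as slopes to the right and down, at radius r is drawn at 1 + k1 r^2 times it, then the intrinsics apply), "T" (4x4, takes a point from camera to world coordinates); the wrist camera has in their place "tool_from_camera" (4x4, takes a point from camera to tool coordinates, whose origin is the TCP and whose axes are the flange's). Camera axes: x right, y down, z forward; pixel columns grow to the right and rows downward; lengths in mm; the calibration is good to about 2 mm. A picture is of the moment at which its call begins: read the wrist's pose just before it. There is no depth.
- env.close_job(): hands the job in; it is judged then, once.
The state is a dict: "time_s": time; "q": joint angles; "joint_velocities": joint speeds; "tau": joint torques, N m; "eef_pos": TCP position; "orientation": TCP orientation; "force": force on the tool from outside, world axes, zero at the start; "torque": the same for the moment, N m; "opening": finger opening in mm; "grip_force": force on a finger pad.
Only numpy, scipy, OpenCV 4.12 (cv2) and the standard library are available. Lean on these libraries where they do the work, as an engineer would, in place of code of your own. Each camera call takes 0.05 s, during which the arm holds its last target. There are 200 camera calls.

## Working session

There is one attempt and no reset: what is moved stays moved. The work goes in short steps, Python scripts to look and compute and a shell command to move; the robot and the scene stay as the last step left them, time stands still between calls to the robot, and variables do not carry over. Pictures are saved under pics/ and viewed, at most 10 in all, crops included, and the job is handed in when it is done.

```bash
mkdir -p pics; python3 - <<'E'
from station import get_obs,cams
import cv2,numpy as np
print({k:np.round(v,3).tolist() for k,v in get_obs().items()})
for n in("top","scene"):
    c=cams.capture(n);cv2.imwrite(f"pics/{n}0.png",c["color"][...,::-1])
    print(n,c["camera_matrix"].tolist(),c["k1"],np.round(c["T"],4).tolist())
print(cams.capture("wrist")["tool_from_camera"])
E
```

```text
{'time_s': 0.0, 'q': [-83.258, 12.678, 87.528, -0.002, 79.909, -7.225], 'joint_velocities': [-0.052, -0.074, 0.065, -0.093, -0.015, -0.051], 'tau': [0.002, -49.461, -38.738, 0.07, 0.057, -0.0], 'eef_pos': [150.76, -605.884, 221.387], 'orientation': [[0.97, 0.241, -0.0], [0.241, -0.97, 0.002], [0.0, -0.002, -1.0]], 'force': [-0.662, 0.246, -0.389], 'torque': [0.017, 0.011, 0.009], 'grip_force': 0.0, 'opening': 87.246}
top [[445.81044642778784, 0.0, 315.4079063366444], [0.0, 445.81044642778784, 244.9289402167715], [0.0, 0.0, 1.0]] -0.07481551310592945 [[-0.0016, -0.9978, 0.0665, 504.5261], [-1.0, 0.0013, -0.0051, 4.4419], [0.005, -0.0665, -0.9978, 911.5635], [0.0, 0.0, 0.0, 1.0]]
scene [[537.6266598201113, 0.0, 320.66075619945013], [0.0, 537.6266598201113, 238.98193826461892], [0.0, 0.0, 1.0]] -0.112653824824464 [[-0.7335, 0.4039, -0.5467, 1203.1135], [0.6795, 0.4142, -0.6056, 763.7095], [-0.0182, -0.8157, -0.5782, 734.8067], [0.0, 0.0, 0.0, 1.0]]
[[-2.90884335e-04 -9.58417705e-01 -2.85368916e-01  7.89122064e+01]
 [ 9.99999830e-01 -4.22917204e-04  4.01049464e-04 -2.49423405e-02]
 [-5.05060331e-04 -2.85368751e-01  9.58417665e-01 -1.62568369e+02]
 [ 0.00000000e+00  0.00000000e+00  0.00000000e+00  1.00000000e+00]]
```

View pics/top0.png

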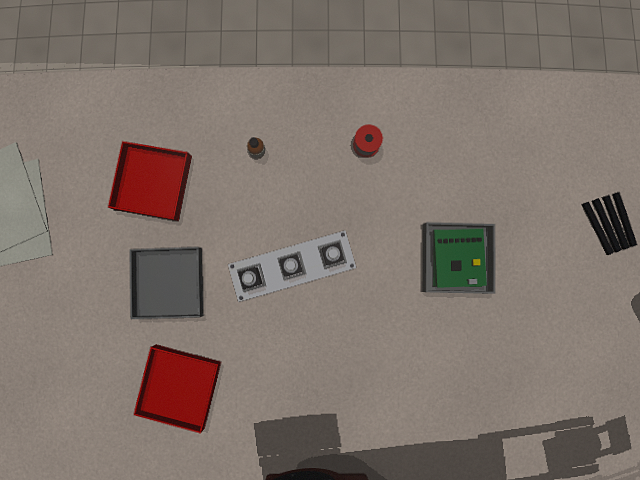

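View pics/scene0.png

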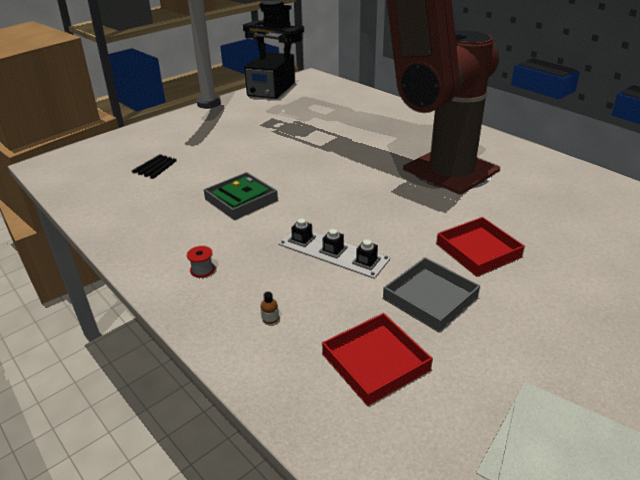

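Top view: the plate is at about (292,266), with plungers near (249,278), (291,265) and (333,253). Tray candidates are the grey empty one at (167,283), red ones at (150,181) and (178,389), and the board-filled grey one at (458,258). The reject tray is the grey empty one at (167,283), left of the plate. The bottle is at (256,147) and the reel at (368,140). Next I'll measure these and confirm with a crop.

```bash
cat > h.py <<'E'
import numpy as np,cv2
from station import get_obs,cams
def ray(c,T,uv):
    K=c["camera_matrix"];k=c["k1"]
    d=np.array([(uv[0]-K[0,2])/K[0,0],(uv[1]-K[1,2])/K[1,1]]);s=d.copy()
    for _ in range(20): s=d/(1+k*(s@s))
    return T[:3,3],T[:3,:3]@np.r_[s,1]
def plane(c,T,uv,z):
    o,d=ray(c,T,uv);return o+d*(z-o[2])/d[2]
def cross(r1,r2):
    (o1,d1),(o2,d2)=r1,r2
    t=np.linalg.lstsq(np.c_[d1,-d2],o2-o1,rcond=None)[0]
    a,b=o1+t[0]*d1,o2+t[1]*d2
    return (a+b)/2,np.linalg.norm(a-b)
def wristT(c,o):
    W=np.eye(4);W[:3,:3]=o["orientation"];W[:3,3]=o["eef_pos"];return W@c["tool_from_camera"]
def blobs(m,lo,hi):
    n,l,s,ce=cv2.connectedComponentsWithStats(m.astype(np.uint8))
    return [(ce[i],s[i]) for i in range(1,n) if lo<s[i,4]<hi]
E
python3 - <<'E'
from h import *
t=cams.capture("top");s=cams.capture("scene")
im=t["color"]
cv2.imwrite("pics/crop1.png",cv2.resize(im[215:335,110:370,::-1],None,fx=3,fy=3,interpolation=cv2.INTER_CUBIC))
P={}
for n,c,(x0,y0,x1,y1) in(("top",t,(225,225,360,305)),("scene",s,(275,210,395,280))):
    g=c["color"][y0:y1,x0:x1].astype(int);mn=g.min(2)
    for th in (190,205,215,225):
        print(n,th,[(np.round(b[0]+[x0,y0],1).tolist(),int(b[1][4])) for b in blobs(mn>th,15,400)])
# plate contour
g=im[225:305,225:360].astype(int).min(2)
m=(g>150).astype(np.uint8)
m=cv2.morphologyEx(m,cv2.MORPH_CLOSE,np.ones((9,9)))
k=max(cv2.findContours(m,0,2)[0],key=cv2.contourArea)+np.array([225,225])
b=cv2.boxPoints(cv2.minAreaRect(k));w=np.array([plane(t,t["T"],p,6) for p in b]);print("plate",w.round(1).tolist(),w.mean(0))
# tray floor
h=im.astype(int);m=np.zeros(h.shape[:2],np.uint8)
m[240:325,122:212]=(h[240:325,122:212].max(2)<115)
k=max(cv2.findContours(m,0,2)[0],key=cv2.contourArea)
b=cv2.boxPoints(cv2.minAreaRect(k));print("tray px",b.tolist());w=np.array([plane(t,t["T"],p,32) for p in b]);print("tray",w.round(1).tolist(),w.mean(0))
for n,p in(("flux",(256,147)),("spool",(368,140)),("board",(458,258))):print(n,plane(t,t["T"],p,40).round())
E
```

```text
top 190 []
top 205 []
top 215 []
top 225 []
scene 190 [([301.1, 220.1], 16), ([332.5, 230.9], 16), ([366.8, 241.5], 22)]
scene 205 []
scene 215 []
scene 225 []
plate [[523.8, 184.9, 6.0], [600.8, -65.0, 6.0], [520.0, -89.3, 6.0], [443.8, 159.4, 6.0]] [522.09335458  47.49297287   6.        ]
tray px [[128.57537841796875, 247.19232177734375], [202.60574340820312, 245.6815185546875], [204.08242797851562, 318.03912353515625], [130.05206298828125, 319.5499267578125]]
tray [[559.1, 373.5, 32.0], [561.9, 223.7, 32.0], [419.3, 219.1, 32.0], [415.4, 367.5, 32.0]] [488.92351803 295.9506277   32.        ]
flux [759. 118.  40.]
spool [ 773. -106.   40.]
board [ 536. -282.   40.]
```

View pics/crop1.png

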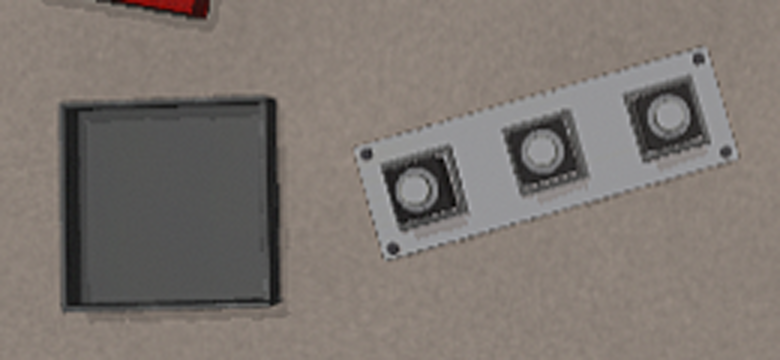

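The crop confirms that the grey tray at (167,283) is empty and has no red. The three switches have plungers at about (249,278), (291,265) and (333,253). Plate yaw is about 17°. I'll move to a viewpoint above the plate.

```bash
python3 -m jog '[[2.26,4.27,0.24,0,0,0.101],[2.26,4.27,0.24,0,0,0.101],[2.26,4.27,0.24,0,0,0.101],[2.26,4.27,0.24,0,0,0.101],[2.26,4.27,0.24,0,0,0.101],[2.26,4.27,0.24,0,0,0.101],[2.26,4.27,0.24,0,0,0.101],[2.26,4.27,0.24,0,0,0.101]]' 1 20
python3 -m jog '[[2.26,4.27,0.24,0,0,0.101],[2.26,4.27,0.24,0,0,0.101],[2.26,4.27,0.24,0,0,0.101],[2.26,4.27,0.24,0,0,0.101],[2.26,4.27,0.24,0,0,0.101],[2.26,4.27,0.24,0,0,0.101],[2.26,4.27,0.24,0,0,0.101],[2.26,4.27,0.24,0,0,0.101]]'
python3 -m jog '[[0,0,0,0,0,0],[0,0,0,0,0,0],[0,0,0,0,0,0]]'
python3 - <<'E'
from h import *
o=get_obs();c=cams.capture("wrist");np.savez("w1.npz",color=c["color"],T=wristT(c,o),camera_matrix=c["camera_matrix"],k1=c["k1"])
cv2.imwrite("pics/w1.png",c["color"][...,::-1]);print(c["camera_matrix"],c["k1"],np.round(o["q"],1),o["orientation"])
g=c["color"].astype(int).min(2)
for th in(150,180,200,215):print(th,[(b[0].round(1).tolist(),b[1][2:].tolist()) for b in blobs(g>th,150,6000)])
E
```

```text
time_s: 1.25
eef_pos: [332.2, -263.5, 241.9]
orientation: [[0.493, 0.87, 0.001], [0.87, -0.493, -0.0], [-0.0, 0.001, -1.0]]
force: [0.7, -0.2, -0.4]
opening: 15.2
grip_force: 0.0
time_s: 2.25
eef_pos: [513.0, 78.3, 261.1]
orientation: [[-0.288, 0.958, 0.0], [0.958, 0.288, -0.0], [-0.0, 0.0, -1.0]]
force: [0.6, -0.4, -0.3]
opening: 0.5
grip_force: 0.0
time_s: 2.62
eef_pos: [512.1, 75.7, 260.8]
orientation: [[-0.283, 0.959, -0.0], [0.959, 0.283, -0.0], [-0.0, -0.0, -1.0]]
force: [0.3, 0.5, -0.2]
opening: 0.3
grip_force: 0.0
[[354.68291535   0.         316.07503026]
 [  0.         354.68291535 243.78230741]
 [  0.           0.           1.        ]] -0.025427912154879637 [ -0.3  -3.6 100.5  -0.   83.1 -16.8] [[-2.83223135e-01  9.59053994e-01 -3.04726452e-04]
 [ 9.59054020e-01  2.83223046e-01 -3.04358353e-04]
 [-2.05590540e-04 -3.78450455e-04 -9.99999907e-01]]
150 [([97.9, 8.0], [57, 24, 220]), ([353.8, 39.0], [116, 59, 2911]), ([289.3, 168.6], [8, 62, 218]), ([319.4, 160.9], [16, 17, 221]), ([319.7, 239.9], [26, 25, 439]), ([112.8, 376.0], [118, 50, 4022]), ([526.1, 380.0], [113, 49, 42
[... 189 characters left out ...]
, [24, 24, 383]), ([112.7, 376.0], [118, 48, 3952]), ([526.6, 380.2], [108, 49, 4127]), ([316.3, 386.5], [27, 10, 259]), ([494.0, 478.1], [75, 3, 201])]
200 [([239.2, 112.7], [109, 84, 5668]), ([365.8, 171.0], [27, 33, 619]), ([67.7, 217.9], [94, 79, 4908]), ([320.5, 240.4], [23, 23, 334]), ([112.7, 376.2], [118, 48, 3898]), ([526.5, 380.4], [107, 49, 4062]), ([316.0, 386.6], [25, 10, 240]), ([491.4, 478.1], [67, 3, 171])]
215 [([239.1, 112.6], [108, 83, 5538]), ([366.0, 170.8], [26, 31, 593]), ([67.5, 218.3], [93, 77, 4071]), ([255.3, 226.8], [17, 30, 391]), ([319.8, 242.5], [17, 17, 227]), ([114.6, 375.5], [118, 48, 3611]), ([524.2, 380.7], [107, 49, 3713]), ([316.0, 386.5], [25, 8, 200])]
```

View pics/w1.png

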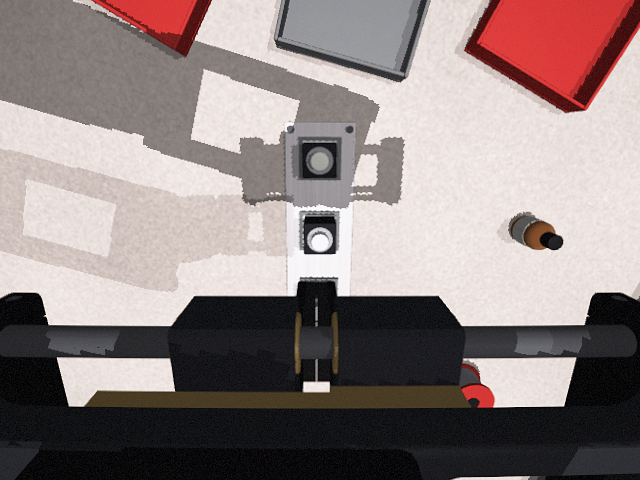

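Wrist view: left plunger at (319,160) and middle plunger at (320,240). The right one is hidden behind the gripper, the grey tray is at the top, and the bottle is at (537,232). I'll triangulate these against the top view.

```bash
python3 - <<'E'
from h import *
w=dict(np.load("w1.npz"));t=cams.capture("top")
g=w["color"].astype(int).min(2)
W={"L":(319.4,160.7),"M":(319.8,240.0)};T={"L":(249,278),"M":(291.3,264.7),"R":(333,253.3)}
for k in T:
    print(k,"top",plane(t,t["T"],T[k],59).round(1),end=" ")
    if k in W: print("wrist",plane(w,w["T"],W[k],59).round(1),"tri",[np.round(v,1) for v in cross(ray(w,w["T"],W[k]),ray(t,t["T"],T[k]))])
for p in ((291,129),(349,129)):print(plane(w,w["T"],p,6).round(1))
E
```

```text
L top [498.2 127.   59. ] wrist [499.4 131.2  59. ] tri [array([499. , 130. ,  39.3]), np.float64(1.9)]
M top [523.5  46.2  59. ] wrist [523.5  52.   59. ] tri [array([524.5,  47.2,  41.6]), np.float64(1.1)]
R top [545.2 -33.6  59. ] [460.2 152.7   6. ]
[522.6 171.1   6. ]
```

The top-view spacing matches the 85 mm pitch, and the wrist blob was biased by the plungers' lit sides. Estimates: L (499,128.5), M (524,48), R (546,-33). I'll press the middle one first.

```bash
python3 -m jog '[[0.3,-0.7,-4.8,0,0,0],[0.3,-0.7,-4.8,0,0,0],[0.3,-0.7,-4.8,0,0,0],[0.3,-0.7,-4.7,0,0,0],[0,0,0,0,0,0],[0,0,0,0,0,0],[0,0,0,0,0,0]]'
python3 -m jog '[[0,0,-0.2,0,0,0],[0,0,-0.2,0,0,0],[0,0,-0.2,0,0,0],[0,0,0,0,0,0],[0,0,0,0,0,0]]' | grep -E "eef|force:"
python3 -m jog '[[0,0,-0.1,0,0,0],[0,0,-0.1,0,0,0],[0,0,0,0,0,0]]' | grep -E "eef|force:"
```

```text
time_s: 3.6
eef_pos: [526.5, 48.7, 72.7]
orientation: [[-0.285, 0.959, 0.005], [0.959, 0.285, -0.0], [-0.002, 0.004, -1.0]]
force: [0.6, -0.2, 0.3]
opening: 0.6
grip_force: 0.0
eef_pos: [524.4, 48.7, 63.8]
force: [0.3, 0.3, -0.1]
grip_force: 0.0
eef_pos: [524.4, 48.7, 61.8]
force: [0.2, 0.5, 0.1]
grip_force: 0.0
```

```bash
for i in 1 2 3 4; do python3 -m jog '[[0,0,-0.1,0,0,0],[0,0,0,0,0,0]]' | grep -E "eef|^force:"; done
```

```text
eef_pos: [524.4, 48.7, 60.9]
force: [-0.9, -0.6, -0.1]
eef_pos: [524.4, 48.7, 59.8]
force: [1.1, 0.2, 0.4]
eef_pos: [524.6, 48.7, 59.2]
force: [-1.5, -0.5, 3.2]
eef_pos: [524.6, 48.7, 58.2]
force: [-1.6, -0.0, 3.8]
```

```bash
for i in 1 2 3 4 5 6; do python3 -m jog '[[0,0,-0.1,0,0,0],[0,0,0,0,0,0]]' | grep -E "eef|^force:"; done
```

```text
eef_pos: [524.6, 48.7, 57.0]
force: [-0.8, 0.4, 3.8]
eef_pos: [524.5, 48.7, 55.8]
force: [0.1, 0.3, 3.7]
eef_pos: [524.5, 48.7, 54.7]
force: [0.0, -0.2, 2.2]
eef_pos: [523.9, 48.7, 53.4]
force: [-0.1, -0.1, 0.2]
eef_pos: [524.2, 48.7, 52.7]
force: [0.5, 0.1, 0.3]
eef_pos: [524.4, 48.7, 51.8]
force: [-0.2, 1.1, 0.0]
```

The middle switch peaked at about 3.8 N and latched, so it's good. Next is the right one.

```bash
python3 -m jog '[[0,0,1.2,0,0,0],[0,0,1.2,0,0,0],[0.8,-2.7,0,0,0,0],[0.8,-2.7,0,0,0,0],[0.7,-2.7,0,0,0,0],[0,0,-0.6,0,0,0],[0,0,-0.5,0,0,0],[0,0,0,0,0,0]]'| grep -E "eef|^force:"
python3 -m jog '[[0,0,-0.2,0,0,0],[0,0,0,0,0,0],[0,0,0,0,0,0]]'| grep -E "eef|^force:"
for i in 1 2 3 4 5; do python3 -m jog '[[0,0,-0.1,0,0,0],[0,0,0,0,0,0]]' | grep -E "eef|^force:"; done
```

```text
eef_pos: [546.6, -31.3, 64.3]
force: [-0.3, -0.3, 0.8]
eef_pos: [547.5, -32.1, 63.0]
force: [0.3, -0.6, 0.6]
eef_pos: [547.4, -32.3, 61.9]
force: [-0.2, 0.4, -0.2]
eef_pos: [547.4, -32.3, 60.8]
force: [0.4, 0.4, 0.6]
eef_pos: [547.4, -32.3, 59.8]
force: [-0.1, 0.0, -0.1]
eef_pos: [547.6, -32.3, 59.2]
force: [-0.9, -0.3, 1.9]
eef_pos: [547.6, -32.3, 58.2]
force: [-2.0, 0.4, 4.0]
```

```bash
for i in 1 2 3 4 5 6 7; do python3 -m jog '[[0,0,-0.1,0,0,0],[0,0,0,0,0,0]]' | grep -E "eef|^force:"; done
```

```text
eef_pos: [547.6, -32.3, 57.0]
force: [-1.4, -0.6, 4.6]
eef_pos: [547.6, -32.3, 55.8]
force: [-0.8, 0.2, 2.8]
eef_pos: [547.5, -32.3, 54.7]
force: [-0.3, 0.2, 1.4]
eef_pos: [546.9, -32.2, 53.4]
force: [1.1, -0.7, 0.6]
eef_pos: [547.2, -32.2, 52.7]
force: [0.4, -0.6, -0.3]
eef_pos: [547.4, -32.3, 51.8]
force: [0.3, -0.2, -0.5]
eef_pos: [547.6, -32.3, 51.4]
force: [-1.4, 0.5, 3.9]
```

The right switch peaked at about 4.6 N, so it's good, and I felt the hard stop. Next is the left one.

```bash
python3 -m jog '[[0,0,1.2,0,0,0],[0,0,1.2,0,0,0],[-1.2,4.05,0,0,0,0],[-1.2,4.05,0,0,0,0],[-1.2,4.05,0,0,0,0],[-1.25,4.0,0,0,0,0],[0,0,-0.5,0,0,0],[0,0,-0.5,0,0,0]]'| grep -E "eef|^force:"
python3 -m jog '[[0,0,-0.2,0,0,0],[0,0,0,0,0,0],[0,0,0,0,0,0]]'| grep -E "eef|^force:"
for i in 1 2 3 4 5 ; do python3 -m jog '[[0,0,-0.1,0,0,0],[0,0,0,0,0,0]]' | grep -E "eef|^force:"; done
```

```text
eef_pos: [499.5, 129.0, 65.4]
force: [0.1, -0.1, 0.4]
eef_pos: [499.2, 128.6, 63.0]
force: [0.2, -0.4, 0.5]
eef_pos: [499.0, 129.1, 61.9]
force: [0.4, -0.3, 0.6]
eef_pos: [498.9, 129.2, 60.8]
force: [-1.1, -1.2, 1.2]
eef_pos: [498.9, 129.2, 59.8]
force: [0.6, 0.6, -0.0]
eef_pos: [499.2, 129.2, 59.4]
force: [-1.0, -0.1, 4.9]
eef_pos: [499.2, 129.2, 58.5]
force: [-3.3, -0.2, 7.2]
```

```bash
for i in 1 2 3 4 5 6 7; do python3 -m jog '[[0,0,-0.1,0,0,0],[0,0,0,0,0,0]]' | grep -E "eef|^force:"; done
```

```text
eef_pos: [499.3, 129.2, 57.7]
force: [-2.9, -0.4, 7.8]
eef_pos: [499.3, 129.2, 56.7]
force: [-1.7, -0.3, 6.8]
eef_pos: [499.1, 129.2, 55.3]
force: [-2.2, -0.2, 5.2]
eef_pos: [498.8, 129.1, 53.6]
force: [-0.0, -0.3, -0.6]
eef_pos: [498.7, 129.2, 52.6]
force: [0.1, -0.7, -0.9]
eef_pos: [498.9, 129.2, 51.8]
force: [0.4, 0.7, -0.2]
eef_pos: [499.2, 129.2, 51.4]
force: [-1.6, -0.4, 4.7]
```

The left switch is the stiff one at about 7.8 N, against about 4 N on the others. I'll rise, open the gripper and look.

```bash
python3 -m jog '[[0,0,2,0,0,0],[0,0,3,0,0,0],[0,0,3,0,0,0],[0,0,2,0,0,0],[0,0,0,0,0,0],[0,0,0,0,0,0],[0,0,0,0,0,0]]' 0
python3 - <<'E'
from h import *
o=get_obs();c=cams.capture("wrist");np.savez("w2.npz",color=c["color"],T=wristT(c,o),camera_matrix=c["camera_matrix"],k1=c["k1"])
cv2.imwrite("pics/w2.png",c["color"][...,::-1]);print(o["eef_pos"],o["opening"])
g=c["color"].astype(int)
print([(b[0].round(1).tolist(),b[1].tolist()) for b in blobs((g.max(2)<60),500,60000)])
print([(b[0].round(1).tolist(),b[1].tolist()) for b in blobs((g.min(2)>130),300,9000)])
E
```

```text
time_s: 16.73
eef_pos: [498.0, 129.1, 149.4]
orientation: [[-0.285, 0.959, -0.003], [0.959, 0.285, -0.0], [0.0, -0.002, -1.0]]
force: [0.3, -0.7, -0.9]
opening: 62.6
grip_force: 0.0
[497.99653106 129.08998238 149.42135397] 62.63502729447616
[([449.3, 61.1], [423, 0, 52, 128, 1291]), ([338.2, 106.3], [258, 82, 175, 50, 631]), ([317.8, 231.2], [293, 210, 49, 52, 1381]), ([316.4, 383.9], [298, 376, 37, 17, 572])]
[([226.4, 27.6], [170, 0, 107, 66, 5185]), ([311.4, 376.2], [213, 359, 201, 49, 4918])]
```

View pics/w2.png

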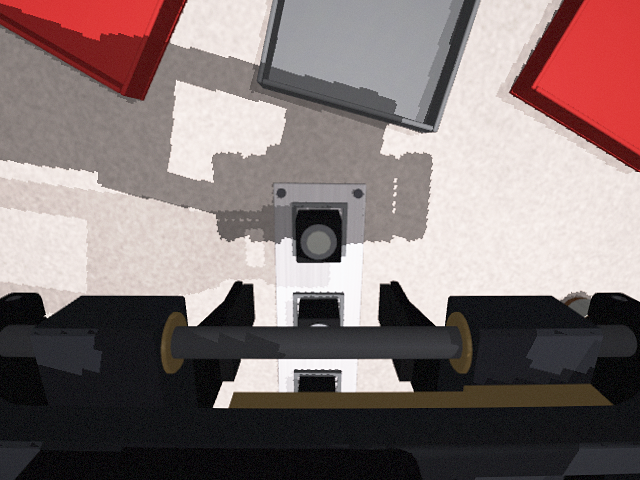

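The left switch is upright, with its plunger top at (319,242) low over the housing, so it's latched. The tray's near rim corners are about (260,85) and (436,131).

```bash
python3 - <<'E'
from h import *
w=dict(np.load("w2.npz"))
print("plunger",plane(w,w["T"],(319,242),51).round(1))
print("housing",[plane(w,w["T"],p,46).round(1).tolist() for p in((297,262),(341,262))])
print("tray",[plane(w,w["T"],p,32).round(1).tolist() for p in((259,82),(437,131))])
E
```

```text
plunger [499.8 131.8  51. ]
housing [[488.2, 109.5, 46.0], [521.7, 119.5, 46.0]]
tray [[424.6, 230.5, 32.0], [561.8, 235.6, 32.0]]
```

```bash
python3 -m jog '[[0.05,0.1,-3,0,0,0],[0,0,-4,0,0,0],[0,0,-3,0,0,0],[0,0,-2,0,0,0],[0,0,-1.2,0,0,0],[0,0,0,0,0,0],[0,0,0,0,0,0]]' 0
python3 -m jog '[[0,0,0,0,0,0],[0,0,0,0,0,0],[0,0,0,0,0,0],[0,0,0,0,0,0],[0,0,0,0,0,0],[0,0,0,0,0,0]]' 1 25
```

```text
time_s: 17.65
eef_pos: [500.2, 130.3, 19.7]
orientation: [[-0.285, 0.959, 0.001], [0.959, 0.285, 0.0], [-0.0, 0.001, -1.0]]
force: [-0.3, 0.7, 0.7]
opening: 87.1
grip_force: 0.0
time_s: 18.4
eef_pos: [499.4, 130.2, 18.9]
orientation: [[-0.285, 0.959, -0.0], [0.959, 0.285, -0.0], [0.0, -0.0, -1.0]]
force: [-0.9, 0.2, 0.4]
opening: 35.7
grip_force: 25.0
```

```bash
python3 -m jog '[[0,0,1,0,0,0],[0,0,1.5,0,0,0],[0,0,2,0,0,0],[0,0,2,0,0,0],[0,0,0.5,0,0,0]]'
python3 -m jog '[[-0.1,2,0,0,0,-0.04],[-0.2,3,0,0,0,-0.05],[-0.2,4,0,0,0,-0.06],[-0.2,4,0,0,0,-0.05],[-0.2,3,0,0,0,-0.05],[-0.1,1,0,0,0,0],[0,0,0,0,0,0],[0,0,0,0,0,0]]'
python3 - <<'E'
from h import *
o=get_obs();c=cams.capture("wrist")
w=cams.capture("scene");cv2.imwrite("pics/s2.png",cv2.resize(w["color"][190:340,270:510,::-1],None,fx=3,fy=3))
E
```

```text
time_s: 19.02
eef_pos: [501.0, 130.4, 91.5]
orientation: [[-0.285, 0.959, 0.004], [0.959, 0.285, 0.0], [-0.001, 0.004, -1.0]]
force: [0.2, -0.4, -1.1]
opening: 35.7
grip_force: 25.0
time_s: 20.02
eef_pos: [489.4, 299.2, 88.7]
orientation: [[-0.039, 0.999, -0.0], [0.999, 0.039, -0.001], [-0.001, -0.001, -1.0]]
force: [0.8, -0.7, -1.2]
opening: 35.7
grip_force: 25.0
```

View pics/s2.png

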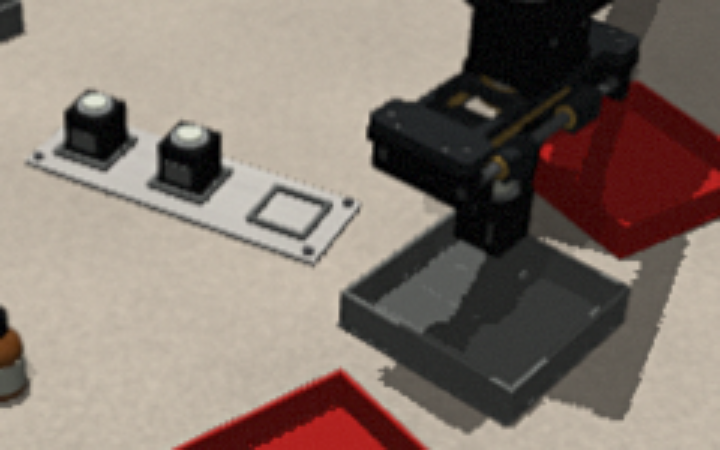

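The two good switches stand latched in their pockets, at crop (95,125) and (190,160). The stiff one is held above the grey tray. Lowering it.

```bash
python3 -m jog '[[0,0,-2,0,0,0],[0,0,-2,0,0,0],[0,0,-1.5,0,0,0],[0,0,-0.8,0,0,0],[0,0,-0.4,0,0,0],[0,0,-0.2,0,0,0],[0,0,0,0,0,0],[0,0,0,0,0,0]]'
python3 -m jog '[[0,0,-0.1,0,0,0],[0,0,-0.1,0,0,0],[0,0,0,0,0,0]]'|grep -E "eef|force"
```

```text
time_s: 21.12
eef_pos: [489.9, 300.4, 20.5]
orientation: [[-0.039, 0.999, 0.001], [0.999, 0.039, 0.0], [0.0, 0.001, -1.0]]
force: [0.4, -0.1, -0.2]
opening: 35.4
grip_force: 25.0
eef_pos: [489.4, 300.1, 17.8]
force: [-0.3, -1.4, -0.9]
grip_force: 25.0
```

```bash
for i in 1 2 3; do python3 -m jog '[[0,0,-0.05,0,0,0],[0,0,0,0,0,0]]'|grep -E "eef|^force"; done
```

```text
eef_pos: [489.4, 300.2, 17.4]
force: [-0.3, -0.7, -1.6]
eef_pos: [489.5, 300.2, 16.9]
force: [0.2, 0.0, -1.2]
eef_pos: [489.5, 300.2, 16.9]
force: [-3.0, -1.5, 4.5]
```

Floor contact at z 16.9, as expected. I'll release with a limited opening, then rise.

```bash
python3 -m jog '[[0,0,0,0,0,0],[0,0,0,0,0,0],[0,0,0,0,0,0],[0,0,0,0,0,0]]' 0.4
python3 -m jog '[[0,0,1,0,0,0],[0,0,2,0,0,0],[0,0,3,0,0,0],[0,0,4,0,0,0],[0,0,4,0,0,0],[0,-2,2,0,0,0],[0,-4,0,0,0,0],[0,-4,0,0,0,0]]'
python3 -m jog '[[0,-5,0,0,0,0],[0,-5,0,0,0,0],[0,-5,0,0,0,0],[0,-5,0,0,0,0],[0,-5,0,0,0,0],[0,0,0,0,0,0],[0,0,0,0,0,0]]' |grep eef
python3 - <<'E'
from h import *
t=cams.capture("top");s=cams.capture("scene")
a=cv2.resize(t["color"][220:340,110:250,::-1],(560,480));b=cv2.resize(s["color"][205:345,275:495,::-1],None,fx=3.4,fy=3.4)[:, :740]
cv2.imwrite("pics/t3.png",a);cv2.imwrite("pics/s3.png",b)
E
```

```text
time_s: 22.75
eef_pos: [489.5, 300.2, 16.3]
orientation: [[-0.039, 0.999, -0.0], [0.999, 0.039, 0.0], [0.0, -0.0, -1.0]]
force: [-0.5, -0.1, 0.7]
opening: 51.5
grip_force: 0.0
time_s: 23.75
eef_pos: [490.0, 199.6, 178.9]
orientation: [[-0.04, 0.999, 0.003], [0.999, 0.04, 0.001], [0.001, 0.003, -1.0]]
force: [0.0, -1.6, 0.0]
opening: 52.1
grip_force: 0.0
eef_pos: [489.7, -49.6, 177.5]
```

View pics/t3.png

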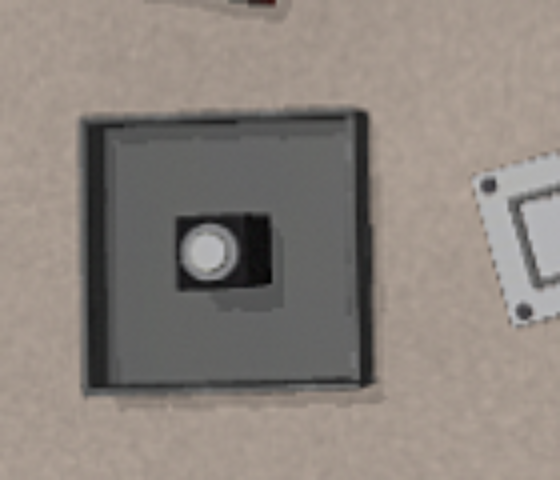

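View pics/s3.png

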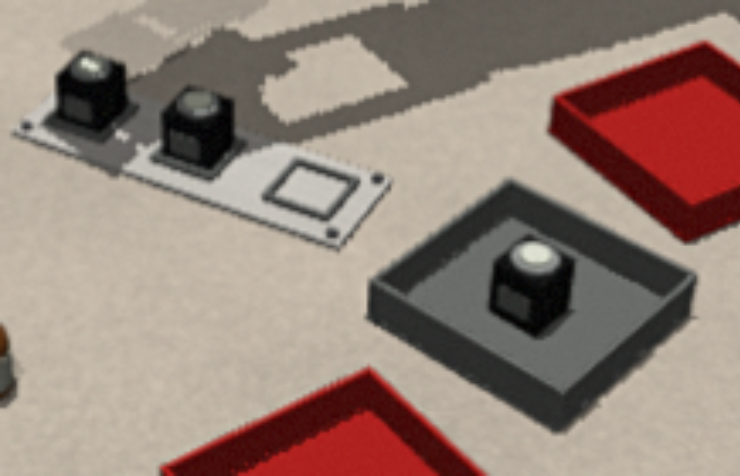

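The stiff switch stands upright near the tray's centre (plunger at (209,250) in the top crop). Both good switches stand latched in their pockets, and the arm is clear.

```bash
python3 -c "
from station import env
print(env.close_job())"
```

```text
the job is handed in; nothing more can be done
None
```

The job is handed in: all three switches latched, the stiff one (left pocket, about 7.8 N against about 4 N on the others) stands upright in the grey reject tray, and the two good ones are still in their pockets; the hand-in returned no verdict.

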